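# Lock off the railway console and put the key away

### The arm

A 6-joint arm with a two-finger parallel gripper is mounted at the origin on the work surface. World frame = base frame: x ahead of the robot, y to its left, z up, the work surface at z = 0. Lengths are in m, angles in rad, forces in N, time in s.
With the tool pointing down it reaches from about 0.375 to 0.975 m from the base axis. Payload 3.8 kg.
Tool frame: the origin (TCP) lies between the finger pads, 19 mm behind the fingertips; this is the grasp point; z points along the fingers, y is the line along which they close (so a half turn about z gives the same grasp; the last joint's range is limited). The gripper opens to 85 mm and grips with 20 to 120 N. Pads are 22 mm wide; open, the fingers measure 114 mm over their backs; the gripper's body (76 mm by 85 mm) begins 54 mm behind the grasp point. The pads swing forward as they close: fully open they stand 13 mm farther back than shut.
Start: joints at [1.116, 0.264, 1.604, -0, 1.274, -0.037], TCP at [0.274, 0.617, 0.25] pointing down, gripper open.
Joint ranges: [-2.63, 2.63], [-0.94, 2.18], [0.31, 2.57], [-1.31, 4.45], [0, 2.66], [-2.55, 2.55]. Speed limits (rad/s): [2.57, 2.57, 3.14, 3.14, 3.14, 3.14].

### API

Orientations are given as a rotation vector (axis times angle).
In Python, from workcell import status, read_camera, workorder, masks_of gives the robot as it stands.
- The arm moves only by the tool drive_tool, never from a script. Its argument "rows" is a list of rows, each a list of 7 numbers: the turn, a rotation vector about the tool's x, y, z in degrees, then the shift along the tool's x, y, z in m, then the opening, from 0 (shut) to 1 (fully open). In form: [[ax, ay, az, tx, ty, tz, claw], ...]. A call has 1 to 8 rows; each row shifts and turns the commanded pose from where the row before left it, along the tool's axes as they then stand; what a row does not reach is not made up. A row lasts 1/12 s, in which the tool goes at most 41.7 mm and 7.16 degrees, less where a joint would pass 70% of its speed; a pose out of reach is approached as far as the arm can. A call is refused whole if a number of a shift passes 0.0417 or a number of a turn 7.16, either way. A call with a gripper value outside its range is refused whole. The fingers move at their own pace and stop on an object; "force" is the grip in N (left out, the last holds). Time passes only in rows, so rows that do not move let the fingers close. It gives the time, the measured TCP pose, the force, the opening and the grip force at its end, in the units of the state.
- status.read_state(): the state, without advancing time (a new reading comes with each control period).
- read_camera(name): name is "side" or "top" or "wrist"; returns a dict with "color" (480x640x3 uint8, red, green, blue), "intrinsics" (3x3 intrinsics, pixels), "world_from_camera" (4x4, takes a point from camera to world coordinates); the wrist camera has in their place "mount" (4x4, takes a point from camera to tool coordinates, whose origin is the TCP and whose axes are the flange's). Camera axes: x right, y up, looking along -z (the intrinsics and any distortion apply to the point x, -y, -z); pixel columns grow to the right and rows downward; lengths in m; the calibration is good to about 2 mm. A picture is of the moment at which its call begins: read the wrist's pose just before it. There is no depth.
- workorder.finish_job(): hands the job in; it is judged then, once.
Trained networks look in a picture, given as the dict that the camera call returned (one of the last four; its "shot" number tells which), for a name from the list of things; names that differ only in an ending like _2 or _b are one class to them, and where a whole thing is asked for, a point or a joint stands for the part that bears it (a point fixed in the world has none). Each returns a list of dicts, best first, with "score" (0 to 1); they miss things now and then, are a little off and sometimes report something else, mostly with a low value. They report only what shows in the picture. A call takes as long as a camera call. They do not tell look-alikes from the thing itself.
- masks_of(picture, name): "mask" (480x640 bool, what is visible of it) and "bbox" ([left, top, right, bottom] in pixels, round what is visible of it).
The state is a dict: "time": time; "q": joint angles; "joint_vel": joint speeds; "joint_torque": joint torques, N m; "tool_pos": TCP position; "tcp_rot": TCP orientation; "wrist_force": force on the tool from outside, world axes, zero at the start; "torque": the same for the moment, N m; "width": opening from 0.0 (shut) to 1.0 (fully open); "grip_force": force on a finger pad.
Only numpy, scipy, OpenCV 4.12 (cv2) and the standard library are available. Lean on these libraries where they do the work, as an engineer would, in place of code of your own. Each camera call takes 0.05 s, during which the arm holds its last target. There are 200 camera calls.

### The job

Lock off the layout console: turn the key in its lock clockwise as far as it will go, without forcing it, then turn it back to the only position where it comes out. Draw it out and stand it, tip down, in the hole of the wooden key rest, leaving everything else where it is.

Things in the scene. Friction and masses are not known exactly. Their poses are not given: they have to be found in the camera images.
- key: Key, 84 mm long, 45 g, standing upright in the lock at the start, tip 40 mm above the table, bit towards the console's -x. Origin at its tip (lower end), z up the shank. Round steel shank 8.4 mm thick, z = 0 to 50 mm. Bow (head to grip): black plate 30 mm wide in x, 9 mm thick in y, z = 50 to 84 mm.
- key_grip (a point): Point on the key's axis in the bow, 69 mm above the tip, where the TCP belongs for a grip across the 9 mm thickness (fingers closing along the key's y); the fingertips then end about 5 mm above the lock's face.
- key_bit (a point): Outer end of the key's one flat bit, which sticks out from the shank to the key's -x, 12 mm from the axis; 4.4 mm thick in y, from z = 21 to 33.5 mm above the tip. Inside the lock it sits about 3.5 mm beneath the 8 mm thick face.
- console: Aluminium control console, fixed, 130 mm (x) by 170 mm (y), top 70 mm above the table, with a round steel lock barrel 44 mm across standing 15 mm higher. Origin on the vertical lock axis at the underside. Over 25 N of the key against the lock's face or walls, or 20 N of its bit against the cam, damages it.
- lock_mouth (a point): Centre of the keyhole on the lock axis, level with the barrel's face, 85 mm above the table. Hole for the shank: square, 10 mm, so 0.8 mm play all round. The key must rise 45 mm for its tip to clear the face.
- bit_slot (a point): Middle of the slot, 7 mm wide, by which the bit passes the face, 9.5 mm from the lock axis towards the console's -x. The key comes out only with the bit under it (within about 5 degrees). Turned back anticlockwise (from above) the key meets a home stop 2 to 5 degrees past the slot's middle, where it still comes out.
- cam (a joint): Turn of the cam hidden in the lock, rad, positive clockwise from above; starts at 0 to 0.2, end stop at 0.8. The key first turns freely, then its bit pushes the cam (0.03 to 0.07 N m on the key) to the stop, met at a key turn of 0.85 to 1.55 rad, different each time: feel it. 0.1 N m is enough there, over 0.18 N m damages the lock. The cam stays when the key turns back.
- rest: Wooden key rest, fixed, 84 mm by 84 mm, 60 mm high, with one square upright hole 32 mm by 32 mm in the middle, its floor 15 mm above the table. Origin at the centre of its underside. The key stands in it with its bow sticking out above; it may lean.
- rest_mouth (a point): Centre of the hole's mouth at the top of the key rest, 60 mm above the table.
- throttle: Grey hand controller lying flat on the table, 125 by 70 by 30 mm with a knob 14 mm high; origin under its centre. A bystander.
- railbus: Model railbus, 145 mm long and 52 mm high, standing on the track beyond the console; origin under its centre. A bystander.
- mug: White mug, 80 mm across and 95 mm high; origin under its centre. A bystander.
- screwdriver: Screwdriver, 170 mm long, lying flat; a bystander.
There are look-alikes about, which are no part of the job. Leave any pink or yellow look-alike of the key alone.

How it is judged:
On the way, in this order (a step that is already met when the one before it is completed fails the run):
1. the key has turned the cam clockwise to its end stop (value of joint cam above 0.77 rad and z of key in the frame of console below 0.05 m), for 0.1 s.
2. the key is turned back to its release position, still in the lock (angle between the x axis of key and the x axis of console, either way round below 0.2 rad and z of key in the frame of console below 0.05 m), for 0.05 s.
3. the key is drawn out of the lock (z of key in the frame of console above 0.088 m), for 0.05 s.
At the end, for the whole second after the job is handed in: The cam is left at its end stop (0.75 rad or more), and the key stands tip down in the hole of the key rest, its tip within 10 mm of the hole's floor, leaning less than 0.5 rad, released and at rest (value of joint cam above 0.75 rad and x of key in the frame of rest between -0.016 and 0.016 m and y of key in the frame of rest between -0.016 and 0.016 m and z of key in the frame of rest below 0.025 m and angle between key's own z axis and vertical below 0.5 rad and linear speed of key below 0.03 m/s); the robot touches nothing.
It fails at once if the key is forced against the cam or its stop (over 20 N of bit on cam) (contact force between key and core above 20 N).
It fails at once if the key is pulled or pushed against the lock with over 25 N (contact force between key and console above 25 N).
It fails at once if the hand controller, railbus, mug or screwdriver is moved by over 20 mm (distance of any of throttle, railbus, mug, screwdriver from where it was at the start of the episode above 0.02 m).
It also fails if it takes over 64 s, if anything falls off the work surface, if the arm or the gripper's body presses on something with over 40 N, if the wrist force passes 120 N, or if a joint passes its speed limit or range.

## Working session

There is one attempt and no reset: what is moved stays moved. The work goes in short steps, Python scripts to look and compute and a tool call to move; the robot and the scene stay as the last step left them, time stands still between calls to the robot, and variables do not carry over. Pictures are saved under pics/ and viewed, at most 10 in all, crops included, and the job is handed in when it is done.

Besides the shell and the picture viewer there is one more tool, called after "Call:" as a command line: name --pt "numbers of a row" for each row, then --argument value for the rest. drive_tool: Moves the arm, as the interface text tells. Its arguments: {"type":"object","properties":{"rows":{"type":"array"},"force":{"type":"number"}},"required":["rows"]}

```bash
mkdir -p pics; ls; cat > h.py <<'E'
import numpy as np, cv2
from scipy.spatial.transform import Rotation as R
from workcell import status, read_camera, workorder, masks_of
def wfc(p,st=None):
    if 'world_from_camera' in p: return np.array(p['world_from_camera'])
    T=np.eye(4);T[:3,:3]=R.from_rotvec(st['tcp_rot']).as_matrix();T[:3,3]=st['tool_pos'];return T@np.array(p['mount'])
def px2w(p,uv,z,st=None):
    T=wfc(p,st);K=np.array(p['intrinsics']);d=np.linalg.inv(K)@[uv[0],uv[1],1];d=T[:3,:3]@(d*[1,-1,-1]);o=T[:3,3]
    return o+d*(z-o[2])/d[2]
def w2px(p,w,st=None):
    T=wfc(p,st);c=T[:3,:3].T@(np.array(w)-T[:3,3]);q=np.array(p['intrinsics'])@(c*[1,-1,-1]);return q[:2]/q[2]
def save(p,n): cv2.imwrite('pics/'+n,cv2.cvtColor(p['color'],cv2.COLOR_RGB2BGR))
E
python3 - <<'E'
from h import *
s=status.read_state();print(s)
for c in ['top','side','wrist']:
    p=read_camera(c);save(p,c+'0.png');print(c,[k for k in p if k!='color'],wfc(p,s).round(3).tolist(),np.array(p['intrinsics']).round(1).tolist())
    for n in ['key','console','rest']:
        print(n,[(round(m['score'],2),m['bbox']) for m in masks_of(p,n)][:5])
E
```

```text
pics
{'time': 0.0, 'q': array([ 1.11612128e+00,  2.64747822e-01,  1.60539100e+00,  2.61050760e-05,
        1.27371006e+00, -3.68973581e-02]), 'joint_vel': array([ 0.00210787, -0.00130669, -0.00081639, -0.00093672, -0.00094953,
       -0.00069974]), 'joint_torque': array([ 1.73451022e-03, -5.15108228e+01, -3.67316830e+01, -1.12822818e-04,
        1.27848750e-02,  2.32616196e-05]), 'tool_pos': array([0.2735526 , 0.61631864, 0.2486564 ]), 'tcp_rot': array([-0.65137411, -3.07273548,  0.0034274 ]), 'wrist_force': array([-0.82238983, -0.78684365, -0.15052054]), 'torque': array([ 0.04078968,  0.00605263, -0.02138053]), 'grip_force': 0.0, 'width': 0.9990763299676219}
top ['intrinsics', 'world_from_camera', 'shot'] [[0.007, 0.998, -0.057, 0.514], [-1.0, 0.007, 0.001, 0.004], [0.001, 0.057, 0.998, 1.337], [0.0, 0.0, 0.0, 1.0]] [[549.4, 0.0, 315.2], [0.0, 549.4, 241.8], [0.0, 0.0, 1.0]]
key [(0.51, [297.5, 310.7, 309.6, 320.6]), (0.48, [331.4, 254.6, 336.1, 265.8]), (0.46, [338.6, 200.3, 352.3, 209.4])]
console [(0.71, [296.9, 228.6, 373.5, 295.5])]
rest [(0.7, [413.8, 256.9, 461.2, 292.8])]
side ['intrinsics', 'world_from_camera', 'shot'] [[0.844, 0.355, -0.402, 0.188], [-0.537, 0.554, -0.636, -0.663], [-0.003, 0.753, 0.658, 0.772], [0.0, 0.0, 0.0, 1.0]] [[542.8, 0.0, 321.0], [0.0, 542.8, 236.5], [0.0, 0.0, 1.0]]
key [(0.81, [368.4, 239.9, 375.7, 276.5]), (0.76, [218.4, 262.1, 233.4, 292.5]), (0.63, [296.2, 243.2, 310.1, 262.8])]
console []
rest [(0.88, [334.7, 347.8, 407.6, 426.8])]
wrist ['intrinsics', 'mount', 'shot'] [[0.406, -0.863, -0.3, 0.196], [0.914, 0.383, 0.135, 0.652], [-0.001, -0.329, 0.944, 0.372], [0.0, 0.0, 0.0, 1.0]] [[342.5, 0.0, 321.5], [0.0, 342.5, 240.3], [0.0, 0.0, 1.0]]
key []
console []
rest []
```

View pics/top0.png

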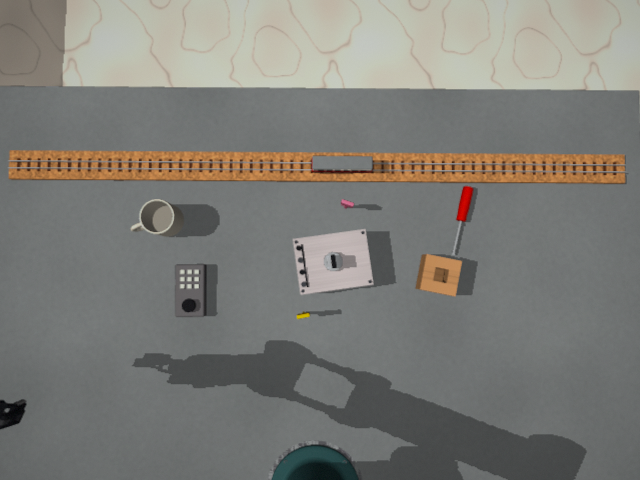

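View pics/side0.png

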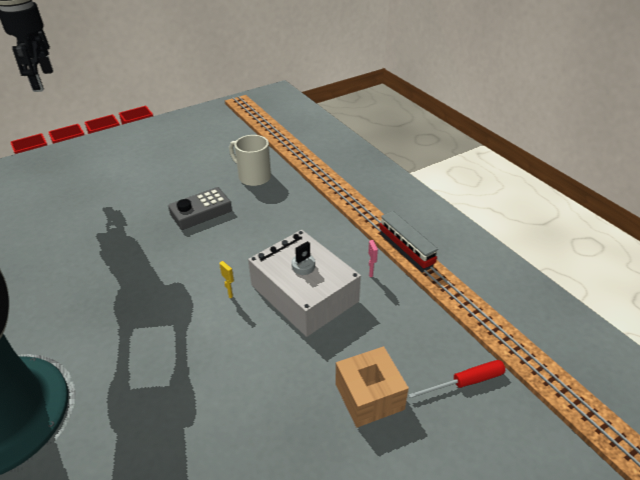

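The top view shows the key candidates: the black key in the lock at (334,261), a pink look-alike at (347,204) and a yellow one at (302,315). The description (black bow, standing in the barrel) picks (334,261), and the rest hole is at (441,275). The side view agrees, with the black key at (304,252), yellow at (226,275) and pink at (373,255).

```bash
python3 - <<'E'
from h import *
p=read_camera('top')
print('key',px2w(p,(334,261),.12)); print('rest hole',px2w(p,(441,274.5),.06))
for n,z in (('console',.07),('rest',.06)):
    m=masks_of(p,n)[0]['mask'].astype(np.uint8)
    r=cv2.minAreaRect(cv2.findNonZero(m)); print(n,[px2w(p,c,z).round(4)[:2].tolist() for c in cv2.boxPoints(r)],r)
c=p['color'][215:335,280:480]; c=cv2.resize(c,None,fx=4,fy=4,interpolation=cv2.INTER_CUBIC)
cv2.imwrite('pics/crop1.png',c[...,::-1])
E
```

```text
key [ 0.54177362 -0.03902088  0.12      ]
rest hole [ 0.51362057 -0.28973198  0.06      ]
console [[0.5973, 0.0559], [0.6213, -0.1139], [0.4887, -0.1318], [0.465, 0.037]] ((332.8690185546875, 261.0174865722656), (58.01987075805664, 74.14384460449219), 82.40535736083984)
rest [[0.4826, -0.228], [0.5653, -0.2448], [0.5473, -0.3382], [0.4648, -0.3211]] ((438.1153869628906, 273.9230651855469), (40.98827362060547, 36.2814826965332), 11.309932708740234)
```

View pics/crop1.png

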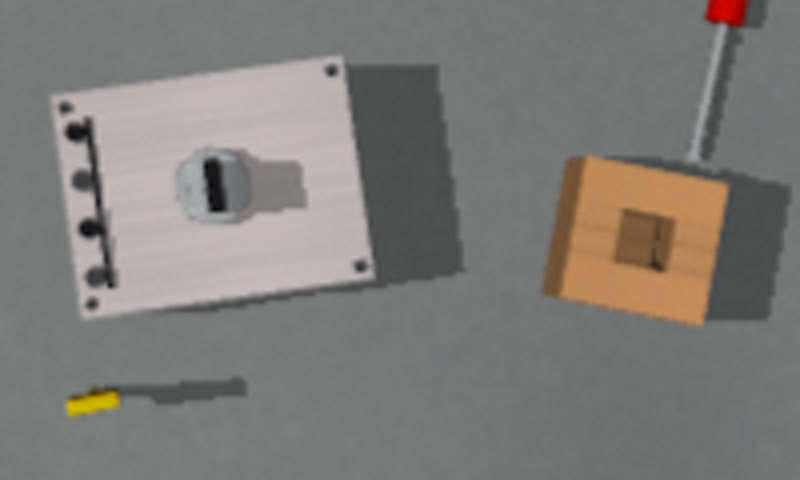

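The crop shows the black bow at crop (214,185), i.e. pixel (333.5,261.3), long axis about 8° off world x. The rest hole is at crop (645,239), i.e. pixel (441,275). Now I move above the key.

Call:
drive_tool --pt "0 0 0 -0.0283 -0.0272 0 1" --pt "0 0 0 -0.0283 -0.0272 0 1" --pt "0 0 0 -0.0283 -0.0272 0 1" --pt "0 0 0 -0.0283 -0.0272 0 1" --pt "0 0 0 -0.0283 -0.0272 0 1" --pt "0 0 0 -0.0283 -0.0272 0 1" --pt "0 0 0 -0.0283 -0.0272 0 1" --pt "0 0 0 -0.0283 -0.0272 0 1"

```text
time: 1.42
tool_pos: [0.3929, 0.3245, 0.2503]
tcp_rot: [0.651, 3.073, 0.001]
wrist_force: [1.9, 1.3, 1.0]
width: 0.998
grip_force: 0.0
```

Call:
drive_tool --pt "0 0 0 -0.0283 -0.0272 0 1" --pt "0 0 0 -0.0283 -0.0272 0 1" --pt "0 0 0 -0.0283 -0.0272 0 1" --pt "0 0 0 -0.0283 -0.0272 0 1" --pt "0 0 0 -0.0283 -0.0272 0 1" --pt "0 0 0 -0.0283 -0.0272 0 1" --pt "0 0 0 -0.0283 -0.0272 0 1" --pt "0 0 0 -0.0283 -0.0272 0 1"

```text
time: 2.08
tool_pos: [0.5116, 0.0335, 0.2504]
tcp_rot: [0.652, 3.072, 0.001]
wrist_force: [1.0, 0.3, 0.7]
width: 1.003
grip_force: 0.0
```

Call:
drive_tool --pt "0 0 0 -0.0283 -0.0272 0 1" --pt "0 0 0 -0.0283 -0.0272 0 1" --pt "0 0 -6.4 0 0 0 1" --pt "0 0 -6.4 0 0 0 1" --pt "0 0 -6.4 0 0 0 1" --pt "0 0 -6.4 0 0 0 1" --pt "0 0 -6.4 0 0 0 1" --pt "0 0 0 0 0 0 1"

```text
time: 2.75
tool_pos: [0.5408, -0.0374, 0.2501]
tcp_rot: [-0.225, 3.133, -0.0]
wrist_force: [-0.1, -0.8, -0.6]
width: 0.999
grip_force: 0.0
```

```bash
cat >> h.py <<'E'
def yaw(st): 
    y=R.from_rotvec(st['tcp_rot']).as_matrix()[:,1]; return np.degrees(np.arctan2(y[1],y[0]))
E
python3 - <<'E'
from h import *
s=status.read_state();p=read_camera('wrist');print(s['tool_pos'],yaw(s),s['q'].round(3),s['wrist_force'],s['torque'])
print('proj',w2px(p,[.5415,-.039,.124],s),w2px(p,[.5415,-.039,.085],s))
for m in masks_of(p,'key')[:3]:
    print(m['score'],m['bbox'],cv2.minAreaRect(cv2.findNonZero(m['mask'].astype(np.uint8))))
save(p,'w1.png')
E
```

```text
[ 0.5408423  -0.03742361  0.25009833] 98.20031981558118 [-0.115  0.012  1.888 -0.     1.241 -1.829] [-0.05801245 -0.82153494 -0.56733585] [ 0.02841323 -0.00478484 -0.02218348]
proj [318.08076928 238.6661689 ] [318.47078562 224.24177528]
0.93 [256.7, 306.5, 289.3, 360.1] ((275.3578186035156, 328.3073425292969), (30.363096237182617, 50.38166809082031), 16.699241638183594)
0.9 [316.0, 209.2, 326.1, 258.4] ((320.5, 233.0), (46.0, 11.0), 90.0)
0.71 [401.4, 78.5, 448.7, 99.7] ((424.81005859375, 86.8253402709961), (15.198826789855957, 47.77717971801758), 82.40535736083984)
```

View pics/w1.png

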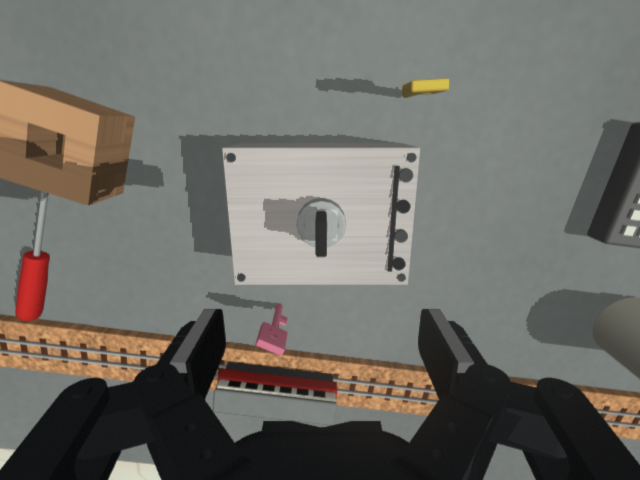

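The wrist view shows the black key in the barrel at (321,233), bow vertical in the image, so aligned with tool x. The pink one at (272,330) and yellow one at (428,87) lie outside the console. Next I refine the pose by fitting the bow's silhouette and the barrel.

```bash
cat > fit.py <<'E'
from h import *
from scipy.optimize import minimize
s=status.read_state()
def hull(p,x,y,a,zc):
    a=np.radians(a);c,n=np.cos(a),np.sin(a);P=[]
    for dx in(-.015,.015):
        for dy in(-.0045,.0045):
            for z in (zc+.050,zc+.084): P.append(w2px(p,[x+c*dx-n*dy,y+n*dx+c*dy,z],s))
    return cv2.convexHull(np.array(P,np.float32))
S=8
def run(c,zc=.04):
    p=read_camera(c)
    u,v=w2px(p,[.5415,-.039,zc+.067],s).astype(int);r=40 if c=='wrist' else 22
    g=cv2.cvtColor(p['color'],cv2.COLOR_RGB2GRAY)[v-r:v+r,u-r:u+r]
    g=cv2.resize(g,None,fx=S,fy=S,interpolation=cv2.INTER_CUBIC)
    m=(g<70).astype(np.uint8)
    n,l,st,ce=cv2.connectedComponentsWithStats(m);k=np.argmin([np.hypot(*(ce[i]-S*r))-0.05*st[i,4]**.5 if st[i,4]>500 else 1e9 for i in range(1,n)])+1
    m=(l==k).astype(np.uint8)
    def cost(q):
        h=hull(p,q[0]/1000,q[1]/1000,q[2],zc).reshape(-1,2);h=((h-[u-r,v-r]+.5)*S-.5)
        k=cv2.fillConvexPoly(np.zeros_like(m),np.round(h*16).astype(np.int32),1,shift=4)
        return 1-(m&k).sum()/(m|k).sum()
    b=min((minimize(cost,[541.5+dx,-39+dy,a],method='Nelder-Mead',options=dict(initial_simplex=[[541.5+dx,-39+dy,a],[545+dx,-39+dy,a],[541.5+dx,-35+dy,a],[541.5+dx,-39+dy,a+8]])) for dx in(-4,4) for dy in (-3,3) for a in (4,12)),key=lambda o:o.fun)
    print(c,b.x.round(2),b.fun.round(3),m.sum()/S/S); return p
if __name__=='__main__':
    for c in('wrist','top','side'): run(c)
    p=read_camera('wrist');g=cv2.cvtColor(p['color'],cv2.COLOR_RGB2GRAY)
    # lit barrel top: compare predicted circle edges
    for m in masks_of(p,'console')[:1]: print('console',m['score'],[px2w(p,c,.07,s)[:2].round(4).tolist() for c in cv2.boxPoints(cv2.minAreaRect(cv2.findNonZero(m['mask'].astype(np.uint8))))])
E
python3 fit.py
```

```text
wrist [540.59 -37.15   8.09] 0.162 467.25
top [511.33 -22.51  35.62] 0.906 646.109375
side [544.72 -37.53  23.5 ] 0.177 211.765625
console 0.82 [[0.6195, -0.1241], [0.4854, -0.1297], [0.4625, 0.0371], [0.5931, 0.0677]]
```

Call:
drive_tool --pt "0 0 0 0 0 0.02 1" --pt "0 0 0 0 0 0.03 1" --pt "0 0 0 0 0 0.03 1" --pt "0 0 0 0 0 0 1" --pt "0 0 0 0 0 0 1"

```text
time: 3.52
tool_pos: [0.5391, -0.037, 0.1683]
tcp_rot: [0.22, -3.129, -0.001]
wrist_force: [-0.2, 0.2, 0.3]
width: 1.003
grip_force: 0.0
```

```bash
python3 - <<'E'
import fit
from fit import *
print(s['tool_pos'],yaw(s)); p=run('wrist'); save(p,'w2.png')
E
```

```text
[ 0.53910803 -0.03700115  0.16829123] 98.03890530126192
wrist [543.71 -36.85   8.3 ] 0.116 994.28125
```

View pics/w2.png

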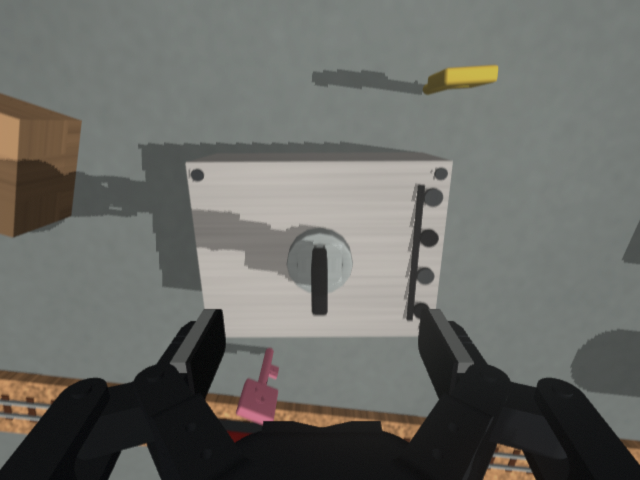

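The closer view shows the bow at (319,280), centred between the fingers, so y ≈ -0.037 and x ≈ 0.542. Descending to grip height.

Call:
drive_tool --pt "0 0 0 -0.0025 0 0.02 1" --pt "0 0 0 0 0 0.02 1" --pt "0 0 0 0 0 0.015 1" --pt "0 0 0 0 0 0 1" --pt "0 0 0 0 0 0 1"

```text
time: 3.98
tool_pos: [0.5442, -0.037, 0.1165]
tcp_rot: [-0.221, 3.132, -0.0]
wrist_force: [0.2, -0.4, 0.0]
width: 1.0
grip_force: 0.0
```

```bash
cat > rd.py <<'E'
from h import *
import sys
c=[]
for i in range(int(sys.argv[1]) if len(sys.argv)>1 else 4):
    p=read_camera('side' if len(sys.argv)<3 else sys.argv[2]);c.append(status.read_state())
f=lambda k:np.mean([s[k] for s in c],0)
s=c[-1];print('t',s['time'],'pos',f('tool_pos').round(4),'std',np.std([s['tool_pos'] for s in c],0).round(5),'yaw',np.mean([yaw(x) for x in c]).round(2),'F',f('wrist_force').round(2),'M',f('torque').round(3),np.std([s['torque'] for s in c],0).round(3),'w',s['width'],'g',s['grip_force'],'q6',s['q'][5])
E
python3 rd.py 6
```

```text
t 4.2833 pos [ 0.5449 -0.0371  0.1172] std [3.0e-04 3.0e-05 3.5e-04] yaw 98.06 F [-0.32  0.29  0.29] M [ 0.005  0.002 -0.013] [0.019 0.005 0.034] w 1.002296378080835 g 0.0 q6 -1.8250198601032481
```

```bash
python3 - <<'E'
from fit import *
print(s['tool_pos'],yaw(s)); p=run('wrist'); print(run('side') is None); save(p,'w3.png')
E
python3 rd.py 2
```

```text
[ 0.54435174 -0.03701262  0.1165587 ] 98.06221871216958
wrist [543.78 -36.57   8.6 ] 0.041 1687.03125
side [543.95 -37.79  20.97] 0.179 214.53125
False
t 4.4833 pos [ 0.5435 -0.0369  0.1154] std [6.e-05 1.e-05 1.e-04] yaw 98.06 F [-0.76  0.23 -0.05] M [0.015 0.023 0.025] [0.018 0.012 0.011] w 0.9982134890419195 g 0.0 q6 -1.8250499827166171
```

View pics/w3.png

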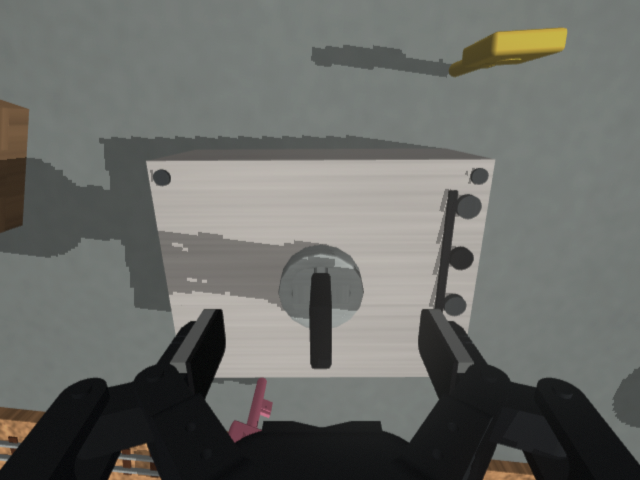

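The bow at (321,320) is centred between the pads. The fit puts the key at (0.5438, -0.0366), yaw 8.6°, which matches the TCP. Lowering the rest and closing gently.

Call:
drive_tool --pt "0 0 -0.5 0 0.0003 0.004 1" --pt "0 0 0 0 0 0.003 1" --pt "0 0 0 0 0 0 1" --pt "0 0 0 0 0 0 1" --pt "0 0 0 0 0 0 1" --pt "0 0 0 0 0 0 1"

```text
time: 4.98
tool_pos: [0.5433, -0.0366, 0.108]
tcp_rot: [0.234, -3.133, 0.0]
wrist_force: [0.4, 0.5, 1.6]
width: 0.998
grip_force: 0.0
```

Call:
drive_tool --pt "0 0 0 0 0 0 0.8" --pt "0 0 0 0 0 0 0.6" --pt "0 0 0 0 0 0 0.4" --pt "0 0 0 0 0 0 0.3" --pt "0 0 0 0 0 0 0.2" --pt "0 0 0 0 0 0 0.15" --pt "0 0 0 0 0 0 0.1" --pt "0 0 0 0 0 0 0.06" --force 20

```text
time: 5.65
tool_pos: [0.5433, -0.0367, 0.108]
tcp_rot: [-0.235, 3.133, -0.0]
wrist_force: [0.3, -0.9, -0.6]
width: 0.101
grip_force: 21.9
```

```bash
python3 rd.py 4
```

```text
t 5.85 pos [ 0.5433 -0.0367  0.108 ] std [2.e-05 1.e-05 1.e-05] yaw 98.56 F [ 0.1  -0.11  0.7 ] M [-0.092  0.024  0.016] [0.011 0.019 0.005] w 0.10199991317269659 g 21.948689818382263 q6 -1.8332424410271695
```

Call:
drive_tool --pt "0 0 2 0 0 0 0.06" --pt "0 0 3 0 0 0 0.06" --pt "0 0 3 0 0 0 0.06" --pt "0 0 3 0 0 0 0.06" --pt "0 0 3 0 0 0 0.06" --pt "0 0 2 0 0 0 0.06" --pt "0 0 0 0 0 0 0.06" --force 25

```text
time: 6.43
tool_pos: [0.5431, -0.0369, 0.108]
tcp_rot: [-0.205, -3.135, 0.001]
wrist_force: [-0.6, -1.3, 1.6]
width: 0.104
grip_force: 25.1
```

```bash
python3 rd.py 3
```

```text
t 6.5833 pos [ 0.5432 -0.0369  0.108 ] std [0.e+00 1.e-05 1.e-05] yaw 82.62 F [-0.64 -1.91  0.94] M [-0.458  0.145 -0.01 ] [0.028 0.007 0.027] w 0.10030429242258873 g 25.079075396060944 q6 -1.5549689305891254
```

Call:
drive_tool --pt "0 0 2 0 0 0 0.06" --pt "0 0 3 0 0 0 0.06" --pt "0 0 3 0 0 0 0.06" --pt "0 0 3 0 0 0 0.06" --pt "0 0 3 0 0 0 0.06" --pt "0 0 3 0 0 0 0.06" --pt "0 0 3 0 0 0 0.06" --pt "0 0 0 0 0 0 0.06"

```text
time: 7.25
tool_pos: [0.5429, -0.0374, 0.108]
tcp_rot: [-0.745, -3.052, 0.003]
wrist_force: [-1.8, -3.6, 2.6]
width: 0.102
grip_force: 25.2
```

```bash
python3 rd.py 3
```

```text
t 7.4 pos [ 0.543  -0.0373  0.108 ] std [0.e+00 1.e-05 1.e-05] yaw 62.7 F [-2.08 -4.91  1.99] M [-0.996  0.403  0.03 ] [0.032 0.03  0.03 ] w 0.10398870164067395 g 25.1958167552948 q6 -1.2071449254618318
```

Call:
drive_tool --pt "0 0 0 0 -0.0005 0 0.06" --pt "0 0 0 0 -0.0004 0 0.06" --pt "0 0 0 0 0 0 0.06"

```text
time: 7.65
tool_pos: [0.5429, -0.0375, 0.108]
tcp_rot: [0.744, 3.052, -0.0]
wrist_force: [-1.4, -3.7, 1.2]
width: 0.101
grip_force: 25.1
```

```bash
python3 rd.py 4
```

```text
t 7.85 pos [ 0.5429 -0.0375  0.108 ] std [2.e-05 2.e-05 1.e-05] yaw 62.6 F [-0.92 -3.97  1.81] M [-0.729  0.268  0.029] [0.019 0.023 0.034] w 0.10097542794402119 g 25.142043828964233 q6 -1.2068030099578062
```

Call:
drive_tool --pt "0 0 0 0 -0.0005 0 0.06" --pt "0 0 0 0 -0.0005 0 0.06" --pt "0 0 0 0 0 0 0.06" --pt "0 0 0 0 0 0 0.06"

```text
time: 8.18
tool_pos: [0.5427, -0.0377, 0.1081]
tcp_rot: [0.745, 3.051, 0.002]
wrist_force: [1.0, -0.5, 0.0]
width: 0.103
grip_force: 25.1
```

```bash
python3 rd.py 4
```

```text
t 8.3833 pos [ 0.5426 -0.0378  0.108 ] std [5.e-05 6.e-05 1.e-05] yaw 62.56 F [ 0.33 -0.06  0.78] M [ 0.088 -0.122 -0.012] [0.035 0.033 0.02 ] w 0.10140008769996536 g 25.120038986206055 q6 -1.2081973219968678
```

Call:
drive_tool --pt "0 0 2 2e-05 -6e-05 0 0.06" --pt "0 0 2 2e-05 -6e-05 0 0.06" --pt "0 0 2 2e-05 -6e-05 0 0.06" --pt "0 0 2 2e-05 -6e-05 0 0.06" --pt "0 0 1 2e-05 -6e-05 0 0.06" --pt "0 0 0 0 0 0 0.06" --force 20

```text
time: 8.88
tool_pos: [0.5424, -0.0386, 0.1081]
tcp_rot: [0.982, 2.983, -0.0]
wrist_force: [0.8, -1.5, 0.5]
width: 0.103
grip_force: 25.0
```

```bash
python3 rd.py 5
```

```text
t 9.1333 pos [ 0.5424 -0.0386  0.1081] std [2.e-05 2.e-05 1.e-05] yaw 53.6 F [ 1.18 -1.22 -0.14] M [-0.258 -0.307  0.033] [0.043 0.028 0.02 ] w 0.10151278597040843 g 24.99793142080307 q6 -1.051923097331492
```

Call:
drive_tool --pt "0 0 1 2e-05 -6e-05 0 0.06" --pt "0 0 1 2e-05 -6e-05 0 0.06" --pt "0 0 1 2e-05 -6e-05 0 0.06" --pt "0 0 1 2e-05 -6e-05 0 0.06" --pt "0 0 0 0 0 0 0.06"

```text
time: 9.55
tool_pos: [0.5422, -0.0388, 0.108]
tcp_rot: [1.087, 2.947, -0.0]
wrist_force: [2.1, -2.5, -0.6]
width: 0.106
grip_force: 24.8
```

```bash
python3 rd.py 6
```

```text
t 9.85 pos [ 0.5422 -0.0388  0.1081] std [2.e-05 2.e-05 1.e-05] yaw 49.57 F [ 3.36 -3.16 -1.08] M [-0.591 -0.689  0.03 ] [0.06  0.037 0.015] w 0.10194558101557871 g 24.820394217967987 q6 -0.9820827642147066
```

Call:
drive_tool --pt "0 0 1 -0.0003 -5e-05 0 0.06" --pt "0 0 1 -0.0003 -5e-05 0 0.06" --pt "0 0 1 -0.0003 -5e-05 0 0.06" --pt "0 0 1 -0.0003 -5e-05 0 0.06" --pt "0 0 0 0 0 0 0.06"

```text
time: 10.27
tool_pos: [0.5424, -0.0393, 0.108]
tcp_rot: [-1.19, -2.907, -0.0]
wrist_force: [1.3, -0.8, 1.4]
width: 0.101
grip_force: 25.1
```

```bash
python3 rd.py 6
```

```text
t 10.5667 pos [ 0.5424 -0.0393  0.108 ] std [2.e-05 2.e-05 1.e-05] yaw 45.56 F [ 0.86 -0.61  1.99] M [-0.09  -0.197  0.03 ] [0.029 0.072 0.03 ] w 0.10252143541061849 g 25.256171822547913 q6 -0.913834275699059
```

Call:
drive_tool --pt "0 0 1 -0.0001 -5e-05 0 0.06" --pt "0 0 1 -0.0001 -5e-05 0 0.06" --pt "0 0 1 -0.0001 -5e-05 0 0.06" --pt "0 0 1 -0.0001 -5e-05 0 0.06" --pt "0 0 1 -0.0001 -5e-05 0 0.06" --pt "0 0 0 0 0 0 0.06"

```text
time: 11.07
tool_pos: [0.5426, -0.0396, 0.108]
tcp_rot: [-1.315, -2.852, -0.001]
wrist_force: [-1.0, 3.3, 4.5]
width: 0.101
grip_force: 25.6
```

```bash
python3 rd.py 6
```

```text
t 11.3667 pos [ 0.5426 -0.0396  0.108 ] std [1.e-05 1.e-05 1.e-05] yaw 40.55 F [-1.49  4.21  4.64] M [0.796 0.298 0.042] [0.093 0.029 0.009] w 0.1000991686004598 g 25.770303905010223 q6 -0.8274820766479134
```

Call:
drive_tool --pt "0 0 1 0.0003 0 0 0.06" --pt "0 0 1 0.0003 0 0 0.06" --pt "0 0 1 0.0002 0 0 0.06" --pt "0 0 1 0.0001 0 0 0.06" --pt "0 0 0 0 0 0 0.06"

```text
time: 11.78
tool_pos: [0.5424, -0.0396, 0.108]
tcp_rot: [1.414, 2.805, -0.0]
wrist_force: [-0.6, 1.6, 3.3]
width: 0.102
grip_force: 25.6
```

```bash
python3 rd.py 6
```

```text
t 12.0833 pos [ 0.5424 -0.0396  0.108 ] std [1.e-05 1.e-05 1.e-05] yaw 36.56 F [-0.31  2.22  3.32] M [0.417 0.068 0.046] [0.032 0.016 0.034] w 0.10200700830935838 g 25.541961193084717 q6 -0.7565566389355559
```

Call:
drive_tool --pt "0 0 1 0.0001 0 0 0.06" --pt "0 0 1 0.0001 0 0 0.06" --pt "0 0 1 0.0001 0 0 0.06" --pt "0 0 1 0.0001 0 0 0.06" --pt "0 0 0 0 0 0 0.06"

```text
time: 12.5
tool_pos: [0.5421, -0.0395, 0.108]
tcp_rot: [1.511, 2.754, -0.001]
wrist_force: [-0.3, -1.6, 2.8]
width: 0.098
grip_force: 25.4
```

```bash
python3 rd.py 6
```

```text
t 12.8 pos [ 0.5422 -0.0394  0.108 ] std [1.e-05 2.e-05 1.e-05] yaw 32.57 F [ 0.45 -1.46  2.92] M [-0.225 -0.157  0.084] [0.103 0.023 0.028] w 0.10917744166963113 g 25.404142141342163 q6 -0.6861695301300041
```

Call:
drive_tool --pt "0 0 0.7 0 0 0 0.06" --pt "0 0 0.8 0 0 0 0.06" --pt "0 0 0 0 0 0 0.06"

```text
time: 13.05
tool_pos: [0.5421, -0.0394, 0.108]
tcp_rot: [1.546, 2.734, -0.001]
wrist_force: [-0.3, -2.9, 3.2]
width: 0.105
grip_force: 25.4
```

```bash
python3 rd.py 8
```

```text
t 13.45 pos [ 0.5421 -0.0394  0.108 ] std [1.e-05 2.e-05 1.e-05] yaw 31.07 F [-0.09 -3.72  2.83] M [-0.718 -0.154  0.154] [0.082 0.022 0.038] w 0.09942383922463813 g 25.47864943742752 q6 -0.6600133987736657
```

The moment rose from about 0.04 to 0.15 N·m over the last 2–3°, so the end stop has been met at roughly 66° and held there. Turning back.

Call:
drive_tool --pt "0 0 -2 0 0 0 0.06" --pt "0 0 -4 0.0001 0.0002 0 0.06" --pt "0 0 -4 0.0001 0.0002 0 0.06" --pt "0 0 -4 0.0001 0.0002 0 0.06" --pt "0 0 -4 0.0001 0.0002 0 0.06" --pt "0 0 -4 0.0001 0.0002 0 0.06" --pt "0 0 -4 0.0001 0.0002 0 0.06" --pt "0 0 -4 0.0001 0.0002 0 0.06"

```text
time: 14.12
tool_pos: [0.5429, -0.0373, 0.108]
tcp_rot: [0.78, 3.042, 0.001]
wrist_force: [2.2, -2.2, 2.1]
width: 0.101
grip_force: 25.2
```

```bash
python3 rd.py 4
```

```text
t 14.3167 pos [ 0.5429 -0.0373  0.108 ] std [3.e-05 3.e-05 1.e-05] yaw 61.08 F [ 1.66 -2.31  1.74] M [-0.37  -0.366  0.006] [0.07  0.039 0.024] w 0.09966063233450342 g 25.265640914440155 q6 -1.1786462487130187
```

Call:
drive_tool --pt "0 0 -4 0 0.0001 0 0.06" --pt "0 0 -4 0 0.0001 0 0.06" --pt "0 0 -4 0 0.0001 0 0.06" --pt "0 0 -4 0 0.0001 0 0.06" --pt "0 0 -4 0 0.0001 0 0.06" --pt "0 0 -4 0 0.0001 0 0.06" --pt "0 0 -4 0 0.0001 0 0.06" --pt "0 0 -4 0 0 0 0.06"

```text
time: 14.98
tool_pos: [0.5428, -0.0368, 0.108]
tcp_rot: [-0.086, 3.14, 0.001]
wrist_force: [0.6, -1.4, 2.8]
width: 0.106
grip_force: 25.3
```

```bash
python3 rd.py 4
```

```text
t 15.1833 pos [ 0.5428 -0.0368  0.108 ] std [1.e-05 1.e-05 1.e-05] yaw 93.02 F [ 1.24 -1.51  2.57] M [-0.338 -0.301 -0.004] [0.049 0.016 0.008] w 0.09823806291041368 g 25.334624648094177 q6 -1.7351548866585447
```

Call:
drive_tool --pt "0 0 -2 0 0 0 0.06" --pt "0 0 -2 0 0 0 0.06" --pt "0 0 -1.4 0 0 0 0.06" --pt "0 0 0 0 0 0 0.06"

```text
time: 15.52
tool_pos: [0.5427, -0.0368, 0.108]
tcp_rot: [0.23, -3.133, -0.001]
wrist_force: [0.8, -0.8, 2.4]
width: 0.102
grip_force: 25.4
```

```bash
python3 rd.py 4; python3 - <<'E'
from h import *
s=status.read_state();p=read_camera('wrist');save(p,'w4.png')
# console edges: Hough-free, fit console mask polygon
g=cv2.cvtColor(p['color'],cv2.COLOR_RGB2GRAY)
for l in cv2.createLineSegmentDetector().detect(g)[0][:,0]:
    L=np.hypot(l[2]-l[0],l[3]-l[1])
    if L>80 and l[1]<400: 
        for z in(.07,):
            a,b=px2w(p,l[:2],z,s),px2w(p,l[2:],z,s);print(l.round(),'ang',np.degrees(np.arctan2(*(b-a)[1::-1])).round(2),a[:2].round(3),b[:2].round(3))
E
```

```text
t 15.7167 pos [ 0.5427 -0.0368  0.108 ] std [2.e-05 1.e-05 0.e+00] yaw 98.38 F [ 0.78 -0.74  3.34] M [-0.145 -0.176 -0.004] [0.057 0.02  0.038] w 0.1005667241168916 g 25.48835277557373 q6 -1.8312310118965882
[454. 370. 615. 477.] ang 62.14 [0.581 0.047] [0.649 0.175]
[137. 167. 173. 378.] ang 8.29 [ 0.49 -0.13] [ 0.61  -0.113]
[501. 165. 138. 165.] ang -81.72 [0.465 0.037] [ 0.49 -0.13]
[466. 376. 502. 167.] ang -171.7 [0.584 0.055] [0.466 0.038]
[348. 138. 439. 151.] ang 90.59 [ 0.464 -0.035] [0.463 0.007]
```

View pics/w4.png

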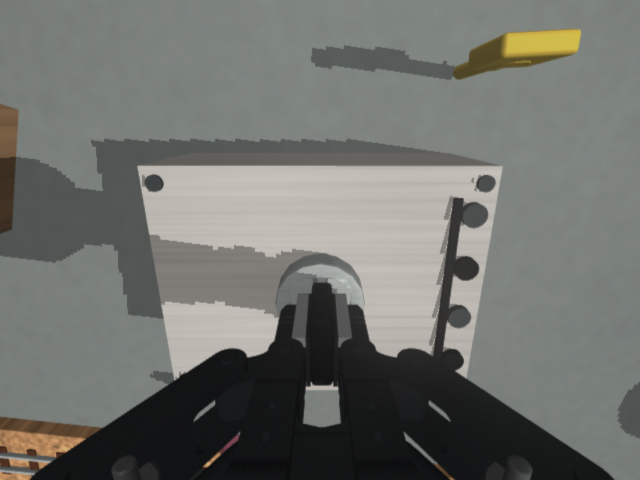

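The picture shows the pads gripping the bow squarely at (321,330). The console edges fit 8.3° and the tool 98.4°, so the bit is under the slot. Lifting gently.

Call:
drive_tool --pt "0 0 0 0 0 -0.001 0.06" --pt "0 0 0 0 0 -0.001 0.06" --pt "0 0 0 0 0 -0.001 0.06" --pt "0 0 0 0 0 -0.001 0.06" --pt "0 0 0 0 0 -0.001 0.06" --pt "0 0 0 0 0 0 0.06"

```text
time: 16.27
tool_pos: [0.5424, -0.0368, 0.113]
tcp_rot: [0.232, -3.132, -0.0]
wrist_force: [0.7, -0.1, -0.1]
width: 0.103
grip_force: 24.9
```

```bash
python3 rd.py 4
```

```text
t 16.4667 pos [ 0.5424 -0.0368  0.113 ] std [2.e-05 1.e-05 1.e-05] yaw 98.46 F [ 0.79  0.34 -0.14] M [-0.021 -0.15  -0.008] [0.039 0.029 0.017] w 0.10463293254925639 g 24.962501227855682 q6 -1.832204339760498
```

Call:
drive_tool --pt "0 0 0 0 0 -0.0015 0.06" --pt "0 0 0 0 0 -0.0015 0.06" --pt "0 0 0 0 0 -0.0015 0.06" --pt "0 0 0 0 0 -0.0015 0.06" --pt "0 0 0 0 0 0 0.06"

```text
time: 16.88
tool_pos: [0.5427, -0.037, 0.1194]
tcp_rot: [-0.232, 3.133, -0.0]
wrist_force: [-0.2, 0.3, -0.5]
width: 0.099
grip_force: 24.9
```

```bash
python3 rd.py 3
```

```text
t 17.0333 pos [ 0.5426 -0.037   0.1191] std [5.0e-05 2.0e-05 1.2e-04] yaw 98.46 F [ 0.2  -0.11 -0.26] M [ 0.008 -0.008 -0.008] [0.02  0.004 0.016] w 0.10436322277435521 g 24.907964766025543 q6 -1.8322440895215661
```

Call:
drive_tool --pt "0 0 0 0 0 -0.003 0.06" --pt "0 0 0 0 0 -0.004 0.06" --pt "0 0 0 0 0 -0.004 0.06" --pt "0 0 0 0 0 -0.005 0.06" --pt "0 0 0 0 0 -0.005 0.06" --pt "0 0 0 0 0 -0.005 0.06" --pt "0 0 0 0 0 -0.005 0.06" --pt "0 0 0 0 0 -0.005 0.06"

```text
time: 17.7
tool_pos: [0.5428, -0.037, 0.1557]
tcp_rot: [-0.232, 3.133, -0.0]
wrist_force: [0.3, 0.0, -1.2]
width: 0.1
grip_force: 24.9
```

Call:
drive_tool --pt "0 0 0 0 0 -0.005 0.06" --pt "0 0 0 0 0 -0.01 0.06" --pt "0 0 0 0 0 -0.01 0.06" --pt "0 0 0 0 0 -0.01 0.06" --pt "0 0 0 0 0 0 0.06" --pt "0 0 0 0 0 0 0.06" --force 40

```text
time: 18.2
tool_pos: [0.5436, -0.0371, 0.1914]
tcp_rot: [-0.232, 3.131, -0.001]
wrist_force: [0.2, 0.2, -0.6]
width: 0.096
grip_force: 43.6
```

```bash
python3 rd.py 3; python3 - <<'E'
from h import *
p=read_camera('top')
for m in masks_of(p,'rest')[:1]: print(m['score'],m['bbox'])
g=cv2.cvtColor(p['color'],cv2.COLOR_RGB2GRAY)
# hole: dark blob within rest top
u0,v0,u1,v1=420,252,464,300
sub=cv2.resize(g[v0:v1,u0:u1],None,fx=8,fy=8,interpolation=cv2.INTER_CUBIC)
hsv=cv2.cvtColor(p['color'],cv2.COLOR_RGB2HSV)[v0:v1,u0:u1]
print(np.array(g[262:288:2,428:456:2]))
cv2.imwrite('pics/rest.png',cv2.resize(p['color'][240:310,400:480],None,fx=8,fy=8,interpolation=cv2.INTER_CUBIC)[...,::-1])
E
```

```text
t 18.35 pos [ 0.5426 -0.0369  0.1899] std [2.8e-04 4.0e-05 4.2e-04] yaw 98.46 F [-0.01 -0.35 -0.83] M [-0.014 -0.012  0.004] [0.014 0.016 0.03 ] w 0.09839813784249467 g 43.613176345825195 q6 -1.8322301837952404
0.8 [414.0, 254.9, 461.8, 294.3]
[[102 104 102 104 104 104 104 105 104 105 105 104 105 105]
 [102 103 105 105 104 104 103 105 105 105 105 105 106 105]
 [102 101 102 104 103 104 103 105 105 105 104 103 105 105]
 [102 102 103 102  90  82  79  85  95 104 105 104 105 104]
 [101 101 102 101 102 102 102  98  77  52  69 102 102 104]
 [ 99  98  96  99 101 101 101 100  61  49  76 103 103 101]
 [102 102 102 100  98  97  95  98  50  46  80 100 101 101]
 [140 140 140 103 102 102 101  95  82  81 126 132 130 129]
 [144 143 141 102 102 104 103  93  91  96 149 150 151 149]
 [154 153 146 108  96  97  99  80  75 104 150 151 151 152]
 [155 154 156 155 154 150 144 117  69 111 143 142 144 146]
 [155 154 154 155 156 156 155 157 156 156 155 153 153 148]
 [155 155 154 155 155 156 157 156 156 157 156 157 157 157]]
```

View pics/rest.png

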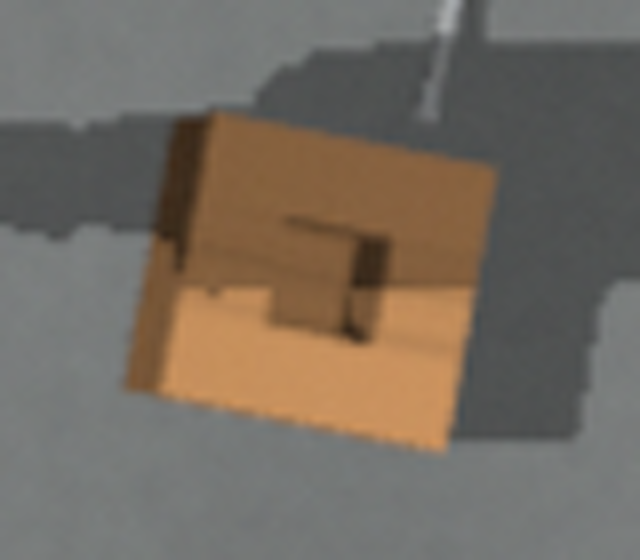

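The rest's top face is centred on crop (328,281) and its hole on crop (328,280), i.e. pixel (440.6,274.7), turned about -10.6°. Carrying the key over.

Call:
drive_tool --pt "0 0 0 0.0076 -0.0307 0 0.06" --pt "0 0 0 0.0076 -0.0307 0 0.06" --pt "0 0 0 0.0076 -0.0307 0 0.06" --pt "0 0 0 0.0076 -0.0307 0 0.06" --pt "0 0 0 0.0076 -0.0307 0 0.06" --pt "0 0 0 0.0076 -0.0307 0 0.06" --pt "0 0 0 0.0076 -0.0307 0 0.06" --pt "0 0 0 0.0076 -0.0307 0 0.06"

```text
time: 19.12
tool_pos: [0.518, -0.2901, 0.1893]
tcp_rot: [0.232, -3.132, -0.001]
wrist_force: [1.0, -0.3, -0.4]
width: 0.098
grip_force: 43.7
```

Call:
drive_tool --pt "0 0 6.4 0 0 0 0.06" --pt "0 0 6.4 0 0 0 0.06" --pt "0 0 6.2 0 0 0 0.06" --pt "0 0 0 0 0 0 0.06" --pt "0 0 0 0 0 0 0.06" --pt "0 0 0 0 0 0 0.06"

```text
time: 19.62
tool_pos: [0.5186, -0.2886, 0.1896]
tcp_rot: [-0.284, -3.128, -0.0]
wrist_force: [0.9, 0.6, -0.5]
width: 0.098
grip_force: 43.8
```

```bash
python3 rd.py 6; python3 - <<'E'
from h import *
s=status.read_state();p=read_camera('wrist');print(s['tool_pos'])
save(p,'w5.png')
E
```

```text
t 19.9167 pos [ 0.5188 -0.2886  0.1899] std [5.e-05 3.e-05 1.e-04] yaw 79.55 F [-0.06  0.35  0.04] M [-0.003  0.007 -0.018] [0.034 0.024 0.012] w 0.09942179599656255 g 43.785733580589294 q6 -1.9374721029136435
[ 0.5188184  -0.2886424   0.19004242]
```

View pics/w5.png

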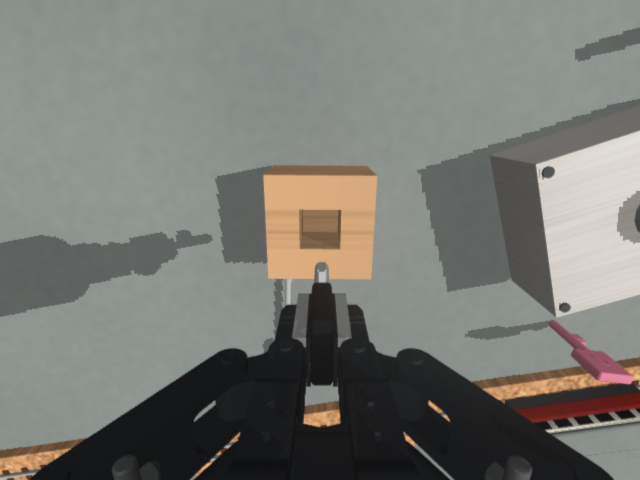

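The wrist view shows the rest hole squarely aligned at (320.5,228.5), with the key's tip above it at (321,267).

```bash
python3 - <<'E'
from h import *
s=status.read_state();p=read_camera('wrist')
for c in [(300,209),(341,209),(340.5,248.5),(300.5,248.5),(265,175),(376.5,175.5),(372,279),(268.5,279)]: print(c,px2w(p,c,.06,s)[:2].round(4))
print('hole',np.mean([px2w(p,c,.06,s) for c in [(300,209),(341,209),(340.5,248.5),(300.5,248.5)]],0),'top',np.mean([px2w(p,c,.06,s) for c in [(265,175),(376.5,175.5),(372,279),(268.5,279)]],0),'tip',px2w(p,(321,267),.121,s),s['tool_pos'])
E
```

```text
(300, 209) [ 0.4939 -0.2998]
(341, 209) [ 0.4996 -0.2692]
(340.5, 248.5) [ 0.5312 -0.2748]
(300.5, 248.5) [ 0.5254 -0.3059]
(265, 175) [ 0.4641 -0.3199]
(376.5, 175.5) [ 0.4794 -0.2394]
(372, 279) [ 0.5621 -0.2539]
(268.5, 279) [ 0.5466 -0.337 ]
hole [ 0.51251352 -0.28745499  0.06      ] top [ 0.51305912 -0.28755723  0.06      ] tip [ 0.51772509 -0.28800645  0.121     ] [ 0.51877325 -0.28867398  0.19001393]
```

Call:
drive_tool --pt "0 0 0 0.001 0 0.015 0.06" --pt "0 0 0 0 0 0.02 0.06" --pt "0 0 0 0 0 0.02 0.06" --pt "0 0 0 0 0 0.015 0.06" --pt "0 0 0 0 0 0.015 0.06" --pt "0 0 0 0 0 0.01 0.06" --pt "0 0 0 0 0 0.004 0.06" --pt "0 0 0 0 0 0 0.06"

```text
time: 20.68
tool_pos: [0.5171, -0.2882, 0.0899]
tcp_rot: [-0.288, -3.126, -0.001]
wrist_force: [0.3, 0.3, -0.8]
width: 0.099
grip_force: 43.8
```

```bash
python3 rd.py 8
```

```text
t 21.0833 pos [ 0.5183 -0.289   0.0919] std [0.00027 0.00017 0.00042] yaw 79.46 F [-0.16 -0.14 -0.12] M [0.012 0.007 0.009] [0.036 0.031 0.035] w 0.09487996831298981 g 43.78843545913696 q6 -1.9374818912435794
```

Call:
drive_tool --pt "0 0 0 0 0 0.002 0.06" --pt "0 0 0 0 0 0.002 0.06" --pt "0 0 0 0 0 0.002 0.06" --pt "0 0 0 0 0 0.001 0.06" --pt "0 0 0 0 0 0.0005 0.06" --pt "0 0 0 0 0 0 0.06" --pt "0 0 0 0 0 0 0.06"

```text
time: 21.67
tool_pos: [0.5178, -0.2886, 0.0834]
tcp_rot: [-0.289, -3.128, -0.0]
wrist_force: [-0.2, 0.5, -0.4]
width: 0.101
grip_force: 43.9
```

```bash
python3 rd.py 6
```

```text
t 21.9667 pos [ 0.5178 -0.2887  0.0835] std [2.e-05 3.e-05 3.e-05] yaw 79.46 F [ 0.32  0.58 -0.29] M [-0.023 -0.003  0.001] [0.016 0.014 0.035] w 0.09730919328341221 g 43.92142295837402 q6 -1.9374587907932248
```

Creep down until touch.

Call:
drive_tool --pt "0 0 0 0 0 0.0004 0.06" --pt "0 0 0 0 0 0.0003 0.06" --pt "0 0 0 0 0 0.0003 0.06" --pt "0 0 0 0 0 0 0.06"

```text
time: 22.3
tool_pos: [0.5179, -0.2887, 0.0831]
tcp_rot: [0.288, 3.128, -0.0]
wrist_force: [-1.2, 1.0, 3.9]
width: 0.099
grip_force: 44.5
```

```bash
python3 rd.py 4
```

```text
t 22.5 pos [ 0.5179 -0.2887  0.083 ] std [1.e-05 2.e-05 1.e-05] yaw 79.46 F [-1.01  0.8   4.75] M [ 0.214  0.288 -0.001] [0.036 0.034 0.003] w 0.09805364208767633 g 44.7063410282135 q6 -1.937495230808535
```

The tip is on the floor (4.8 N upward). Easing off and opening slowly.

Call:
drive_tool --pt "0 0 0 0 0 -0.0005 0.06" --pt "0 0 0 0 0 0 0.06" --pt "0 0 0 0 0 0 0.12" --pt "0 0 0 0 0 0 0.15" --pt "0 0 0 0 0 0 0.2" --pt "0 0 0 0 0 0 0.3" --pt "0 0 0 0 0 0 0.5" --pt "0 0 0 0 0 0 0.7"

```text
time: 23.17
tool_pos: [0.5177, -0.2886, 0.0828]
tcp_rot: [-0.288, -3.128, -0.0]
wrist_force: [-0.2, 0.9, 0.8]
width: 0.574
grip_force: 0.0
```

Call:
drive_tool --pt "0 0 0 0 0 0 0.8" --pt "0 0 0 0 0 0 0.8" --pt "0 0 0 0 0 -0.01 0.8" --pt "0 0 0 0 0 -0.02 0.8" --pt "0 0 0 0 0 -0.03 0.8" --pt "0 0 0 0 0 -0.04 0.8" --pt "0 0 0 0 0 -0.02 0.8" --pt "0 0 0 0 0 0 0.8"

```text
time: 23.83
tool_pos: [0.5213, -0.2908, 0.211]
tcp_rot: [0.287, 3.117, -0.009]
wrist_force: [0.2, -0.9, 0.0]
width: 0.801
grip_force: 0.0
```

```bash
python3 rd.py 6; python3 - <<'E'
from h import *
s=status.read_state();p=read_camera('wrist');q=read_camera('side')
a=p['color'][150:450,170:470];b=cv2.resize(q['color'][330:440,320:430],(300,300),interpolation=cv2.INTER_CUBIC)
cv2.imwrite('pics/end.png',np.hstack([a,b])[...,::-1])
E
```

```text
t 24.1333 pos [ 0.5177 -0.2886  0.2034] std [0.00124 0.00075 0.00246] yaw 79.46 F [ 0.22  0.03 -0.46] M [-0.002  0.008 -0.006] [0.026 0.035 0.02 ] w 0.7991667796322343 g 0.0 q6 -1.9374391583792527
```

View pics/end.png

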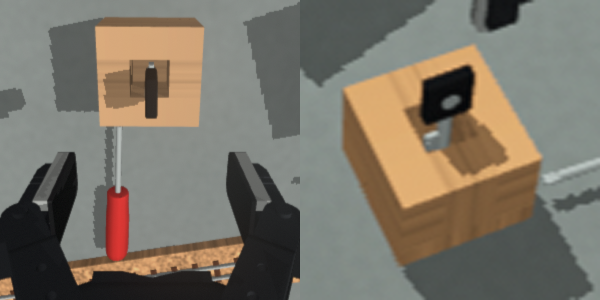

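The picture shows the key standing upright in the hole, bow above the rim at crop (150,90) on the left and (447,95) on the right, with the gripper clear. Handing in.

```bash
python3 -c "
from h import *
print(workorder.finish_job())"
```

```text
the job is handed in; nothing more can be done
None
```

I turned the key to its end stop (about 66°), turned it back, drew it out and stood it tip down in the key rest; the job is handed in, but the hand-in gave no verdict.

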